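Print and tare the beaker balance

ROBOT

A 6-joint arm with a two-finger parallel gripper is mounted at the origin on the work surface. World frame = base frame: x ahead of the robot, y to its left, z up, the work surface at z = 0. Lengths are in m, angles in rad, forces in N, time in s.
With the tool pointing down it reaches from about 0.225 to 0.875 m from the base axis. Payload 3.4 kg.
Tool frame: the origin (TCP) lies midway between the tips of the shut fingers; the grasp point (between the pads) lies 19 mm behind it; z points along the fingers, y is the line along which they close (so a half turn about z gives the same grasp; the last joint's range is limited). The gripper opens to 85 mm and grips with 20 to 120 N. Pads are 22 mm wide; open, the fingers measure 114 mm over their backs; the gripper's body (76 mm by 85 mm) begins 54 mm behind the grasp point. The pads swing forward as they close: fully open they stand 13 mm farther back than shut.
Start: joints at [-1.364, 0.276, 1.505, -0, 1.361, -0.121], TCP at [0.185, -0.544, 0.231] pointing down, gripper open.
Joint ranges: [-2.89, 2.89], [-0.75, 2.08], [0.22, 2.7], [-1.18, 4.32], [0.11, 2.71], [-2.7, 2.7]. Speed limits (rad/s): [2.57, 2.57, 3.14, 3.14, 3.14, 3.14].

INTERFACE

Orientations are given as a rotation vector (axis times angle).
In Python, from bench import robot gives the robot as it stands. The module is installed in compiled form; this text tells all that it offers.
- The arm moves only by the tool servo_tool, never from a script. Its argument "rows" is a list that holds one entry, the list of rows, each a list of 7 numbers: the opening, from -1 (shut) to 1 (fully open), so that 0 is half open, then the shift along the world's x, y, z scaled (see below), then the turn, a rotation vector about the world's x, y, z scaled (see below). A call has exactly 10 rows; each row shifts and turns the commanded pose from where the row before left it; what a row does not reach is not made up. The controller multiplies each number of a shift by 1 m and each number of a turn by 30 degrees. A row lasts 1/8 s, in which the tool goes at most 62.5 mm and 10.7 degrees, less where a joint would pass 70% of its speed; a pose out of reach is approached as far as the arm can. A call with a number of a shift or a turn outside -1 to 1 is refused whole. A call with a gripper value outside its range is refused whole. The fingers move at their own pace and stop on an object; "squeeze" is the grip in N (left out, the last holds). Time passes only in rows, so rows that do not move let the fingers close, or fill a call up. It gives the time, the measured TCP pose, the force, the opening and the grip force at its end, in the units of the state.
- robot.read_state(): the state, without advancing time (a new reading comes with each control period).
- robot.camera(name): name is "scene" or "top" or "wrist"; returns the picture (400x640x3 uint8, blue, green, red); there is no depth.
- robot.camera_model(name): a dict with "mtx" (3x3 intrinsics, pixels), "R" (3x3) and "t" (3): a world point X has camera coordinates R X + t; the wrist camera has in their place "hand_eye" (4x4, takes a point from camera to tool coordinates, whose origin is the TCP and whose axes are the flange's). Camera axes: x right, y down, z forward; pixel columns grow to the right and rows downward; lengths in m; the calibration is good to about 2 mm. A picture is of the moment at which its call begins: read the wrist's pose just before it. camera_model takes no time and is no camera call.
- robot.job_done(): hands the job in; it is judged then, once.
The state is a dict: "t": time; "joint_positions": joint angles; "qvel": joint speeds; "tau": joint torques, N m; "position": TCP position; "tcp_rot": TCP orientation; "contact_force": force on the tool from outside, world axes, zero at the start; "torque": the same for the moment, N m; "opening": opening from 0.0 (shut) to 1.0 (fully open); "finger_force": force on a finger pad.
Only numpy, scipy, OpenCV 4.12 (cv2) and the standard library are available. Lean on these libraries where they do the work, as an engineer would, in place of code of your own. Each camera call takes 0.05 s, during which the arm holds its last target. There are 200 camera calls.

TASK

On the balance that carries the empty glass beaker, record the beaker's weight and then zero it: press the green print key fully down with the closed fingertips and let it spring back, then press the blue tare key fully down and let it spring back, and withdraw. Press lightly, one key at a time. Do not touch the red and grey keys, the pan, the beaker, or the other balance with the amber feed bottle, which is logging a run, and leave the vial and the steel weight where they stand; nothing is to be picked up.

Things in the scene. Friction and masses are not known exactly. Their poses are not given: they have to be found in the camera images.
- sample_balance: The balance under the empty beaker, fixed on the bench: white housing 290 (x) by 200 (y) by 66 mm, round steel pan at the rear (+x), at the front (-x) a black console rising 8 degrees rearward, 42 to 57 mm high, with four keys in a row 31 mm from the front edge and a flush LCD behind them. Origin: centre of its footprint at bench height; x to the rear, y to the left seen from the console
- sample_balance_pan: Round steel pan of the sample balance, 150 mm across, 4 mm thick, top face 78 mm above the bench. Origin: on its axis, 12 mm below its top face, 55 mm behind the balance's origin. Not to be touched
- sample_balance_print_top (a point): centre of the top face of the sample balance's green print key (moves with it): 120 mm in front of the balance's origin, at its y = -4 mm, 53 mm above the bench when up; z axis: the panel normal, 8 degrees from vertical, leaning to the front
- sample_balance_tare_top (a point): centre of the top face of the sample balance's blue tare key (moves with it): 120 mm in front of the balance's origin, at its y = -60 mm, 53 mm above the bench when up; z axis: the panel normal, 8 degrees from vertical, leaning to the front
- sample_balance_print (a joint): Green print key of the sample balance, third from the left (printer pictogram), cap 26 mm wide (balance y), 20 mm deep, 7 mm proud of the console. Value: metres pressed, 0 up, 0.005 fully down, along the panel normal; it registers at 0.003. Sprung: 1.5 N starts it, 4.2 N registers, 6 N bottoms it, returns by itself
- sample_balance_tare (a joint): Blue tare key of the sample balance, at the right end (two arrows to a ring), cap 40 mm wide (balance y), 20 mm deep, 7 mm proud of the console. Value: metres pressed, 0 up, 0.005 fully down, along the panel normal; it registers at 0.003. Sprung: 1.5 N starts it, 4.2 N registers, 6 N bottoms it, returns by itself
- sample_balance_onoff (a joint): Red on/off key of the sample balance, at the left end (power pictogram), cap 22 mm wide (balance y), 20 mm deep, 7 mm proud of the console. Value: metres pressed, 0 up, 0.005 fully down, along the panel normal; it registers at 0.003. Sprung: 1.5 N starts it, 4.2 N registers, 6 N bottoms it, returns by itself. Not to be touched
- sample_balance_menu (a joint): Grey menu key of the sample balance, second from the left (three bars), cap 22 mm wide (balance y), 20 mm deep, 7 mm proud of the console. Value: metres pressed, 0 up, 0.005 fully down, along the panel normal; it registers at 0.003. Sprung: 1.5 N starts it, 4.2 N registers, 6 N bottoms it, returns by itself. Not to be touched
- sample_balance_onoff_top (a point): centre of the top face of the sample balance's red on/off key (moves with it): 120 mm in front of the balance's origin, at its y = +76 mm, 53 mm above the bench when up; z axis: the panel normal, 8 degrees from vertical, leaning to the front
- sample_balance_menu_top (a point): centre of the top face of the sample balance's grey menu key (moves with it): 120 mm in front of the balance's origin, at its y = +38 mm, 53 mm above the bench when up; z axis: the panel normal, 8 degrees from vertical, leaning to the front
- feed_balance: The other balance, the same model in every part and size, under the amber feed bottle; fixed on the bench beside the first, on its left or right. Origin and axes as for the sample balance. Not to be touched
- beaker: Loose empty glass beaker, 74 mm across the rim, 92 mm high, standing on the sample balance's pan (rim 170 mm above the bench). Origin: centre of its underside
- feed_bottle: Loose amber bottle with red cap, 86 mm across, 180 mm high, standing on the feed balance's pan (top 258 mm above the bench). Origin: centre of its underside
- vial: Loose small glass vial with blue cap, 27 mm across, 62 mm high, standing on the bench outside one of the balances. Origin: centre of its underside
- weight: Loose polished steel calibration weight with a knob, 38 mm across, 64 mm high, standing on the bench outside one of the balances. Origin: centre of its underside
Mind the look-alikes: they are no part of the job. Of the things that look like the weight, the middle-sized one is meant.

How it is judged:
By the outcome, as a careful person would: the job done as asked, in the order asked, and still so for the second after the job is handed in, with the robot touching nothing.
It also fails if it takes over 45 s, if anything falls off the work surface, if the arm or the gripper's body presses on something with over 40 N, if the wrist force passes 120 N, or if a joint passes its speed limit or range.

## Working session

There is one attempt and no reset: what is moved stays moved. The work goes in short steps, Python scripts to look and compute and a tool call to move; the robot and the scene stay as the last step left them, time stands still between calls to the robot, and variables do not carry over. Pictures are saved under pics/ and viewed, at most 10 in all, crops included, and the job is handed in when it is done.

Besides the shell and the picture viewer there is one more tool, called after "Request:" by a JSON object that holds its "fn" and its "kwargs", one argument or row to a line. servo_tool: Moves the arm, as the interface text tells. Shifts and turns lie within -1 to 1; 1 stands for 1 m of shift or 30 degrees of turn. Its arguments: {"type":"object","properties":{"rows":{"type":"array","items":{"type":"array","items":{"type":"array","items":{"type":"number","minimum":-1,"maximum":1}}}},"squeeze":{"type":"number"}},"required":["rows"]}

```bash
mkdir -p pics; python3 - <<'E'
from bench import robot
import cv2,numpy as np
for n in("scene","top"):
    cv2.imwrite(f"pics/{n}0.png",robot.camera(n)); m=robot.camera_model(n)
    print(n,np.round(m["mtx"],1).tolist(),np.round(m["R"],3).tolist(),np.round(m["t"],3).tolist())
s=robot.read_state();print(s["t"],s["position"],s["tcp_rot"],s["opening"])
print(robot.camera_model("wrist"))
E
```

```text
scene [[486.8, 0.0, 324.4], [0.0, 486.8, 200.8], [0.0, 0.0, 1.0]] [[0.862, 0.507, 0.009], [0.402, -0.672, -0.622], [-0.31, 0.54, -0.783]] [-0.49, -0.196, 1.534]
top [[372.0, 0.0, 320.1], [0.0, 372.0, 200.1], [0.0, 0.0, 1.0]] [[-0.022, -0.999, -0.027], [-0.998, 0.024, -0.059], [0.06, 0.026, -0.998]] [0.002, 0.559, 1.043]
0.1 [ 0.18502383 -0.54392127  0.23051482] [-3.09785453e+00 -5.12318810e-01  9.61234717e-05] 0.9996098642021347
{'mtx': array([[312.40806391,   0.        , 320.54396495],
       [  0.        , 312.40806391, 204.1453135 ],
       [  0.        ,   0.        ,   1.        ]]), 'hand_eye': array([[ 9.49545744e-04, -9.61732853e-01, -2.73987260e-01,
         7.01882559e-02],
       [ 9.99999049e-01,  1.18713474e-03, -7.01352475e-04,
         8.19073052e-04],
       [ 9.99773512e-04, -2.73986333e-01,  9.61733066e-01,
        -1.42195646e-01],
       [ 0.00000000e+00,  0.00000000e+00,  0.00000000e+00,
         1.00000000e+00]])}
```

View pics/scene0.png

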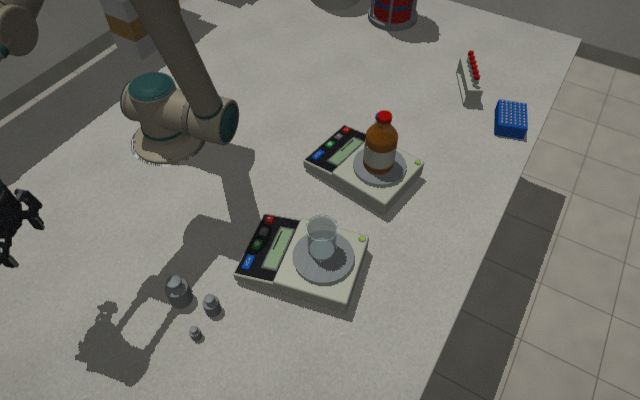

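View pics/top0.png

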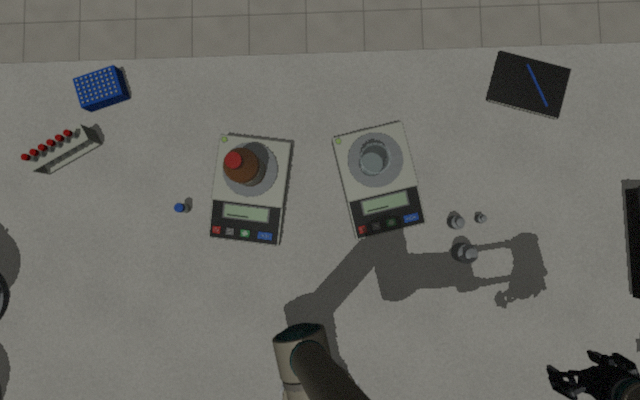

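The scene view shows the beaker's balance at about (305,260), with the bottle's balance at (365,165). In the top view, the beaker's balance is at (378,180) and its keys run from red (363,230) to blue (411,218). The bottle's balance is at (250,190), and the weights stand at (456,220), (480,217) and (465,252).

Possible mix-ups:
- **Green keys:** beaker balance (391,222), feed balance (245,233).
- **Blue keys:** beaker balance (411,218), feed balance (264,236).

I choose the beaker balance's keys and will check them in a crop.

```bash
python3 - <<'E'
import cv2
a=cv2.imread("pics/top0.png")[110:250,320:440]
b=cv2.imread("pics/scene0.png")[200:320,225:380]
a=cv2.resize(a,None,fx=4,fy=4,interpolation=cv2.INTER_CUBIC)
cv2.imwrite("pics/c_top.png",a)
cv2.imwrite("pics/c_sc.png",cv2.resize(b,None,fx=5,fy=5,interpolation=cv2.INTER_CUBIC))
E
```

```text
(no output)
```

View pics/c_top.png

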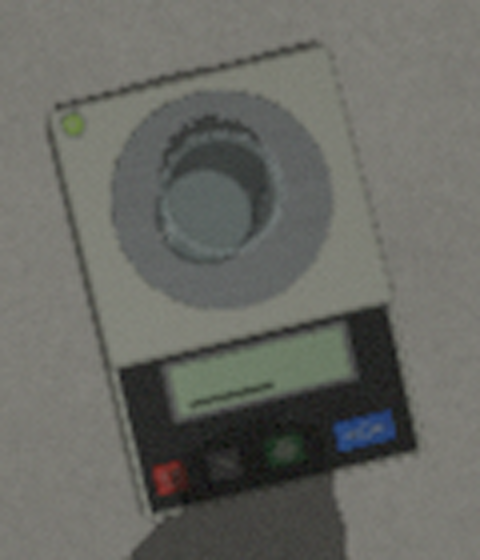

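View pics/c_sc.png

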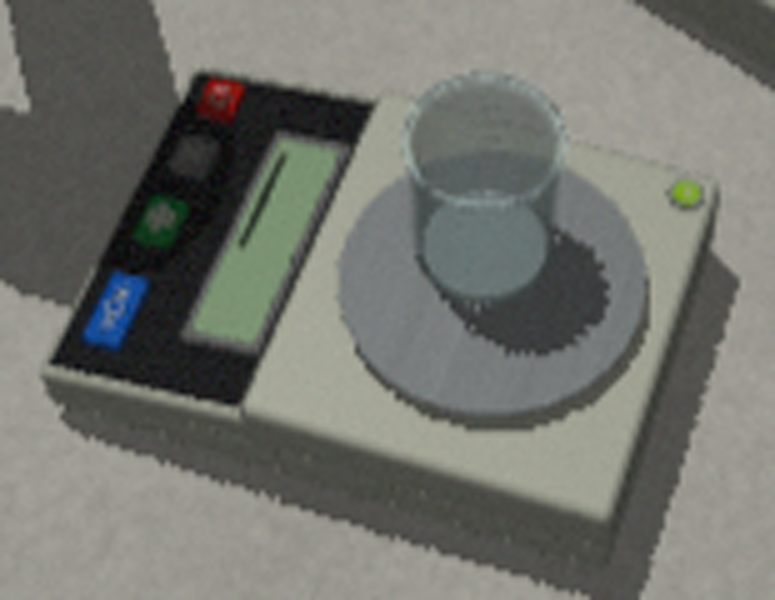

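The crops confirm it: the beaker stands on this balance. In the top crop the keys run left to right: red (170,477), grey (224,463), green (284,449), blue (365,431). In the scene crop they are at (220,100), (193,157), (160,220) and (115,310).

```bash
cat >h.py <<'E'
from bench import robot
import cv2,numpy as np
from scipy.optimize import least_squares
from scipy.spatial.transform import Rotation as Ro
K=np.array([[-.12,.076,.053],[-.12,.038,.053],[-.12,-.004,.053],[-.12,-.06,.053],[.055,0,.078]])
def proj(m,X,R=None,t=None):
    R=m["R"] if R is None else R; t=m["t"] if t is None else t
    c=X@np.array(R).T+t; p=c@np.array(m["mtx"]).T; return p[:,:2]/p[:,2:]
def world(q,X): 
    return X@Ro.from_euler('z',q[2]).as_matrix().T+[q[0],q[1],0]
E
python3 - <<'E'
from h import *
P={"top":((np.array([[170,477],[224,463],[284,449],[365,431],[221,199]])+.5)/4-.5+[320,110]),
"scene":((np.array([[220,100],[193,157],[160,220],[115,310],[493,282]])+.5)/5-.5+[225,200])}
M={n:robot.camera_model(n) for n in P}
for S in(["top"],["scene"],["top","scene"]):
    f=lambda q:np.concatenate([(proj(M[n],world(q,K))-P[n]).ravel() for n in S])
    r=least_squares(f,[.5,-.15,0]); print(S,r.x.round(4),np.degrees(r.x[2]).round(2),r.fun.round(1))
print(world(r.x,K).round(4))
# tool axes
print(Ro.from_rotvec(robot.read_state()["tcp_rot"]).as_matrix().round(3))
E
```

```text
['top'] [ 0.6089 -0.1743  0.2117] 12.13 [ 0.  -0.   0.1  0.3  0.1  0.2 -0.1 -0.1  0.  -0.4]
['scene'] [ 0.6081 -0.1787  0.2136] 12.24 [ 0.1 -0.1 -0.1 -0.2  0.1  0.1  0.   0.2 -0.1 -0. ]
['top', 'scene'] [ 0.6083 -0.1765  0.2124] 12.17 [ 0.9  0.2  0.9  0.5  0.9  0.4  0.7  0.1  0.8 -0.2  0.7 -0.7  0.5 -0.9
  0.7 -0.5  0.6 -0.4  0.4 -0.6]
[[ 0.475  -0.1275  0.053 ]
 [ 0.483  -0.1647  0.053 ]
 [ 0.4918 -0.2057  0.053 ]
 [ 0.5036 -0.2605  0.053 ]
 [ 0.6621 -0.1649  0.078 ]]
[[ 0.947  0.322 -0.   ]
 [ 0.322 -0.947  0.002]
 [ 0.    -0.002 -1.   ]]
```

```bash
python3 - <<'E'
from h import *
q=.2124; B=Ro.from_euler('z',q).as_matrix(); n=B@[-np.sin(np.radians(8)),0,np.cos(np.radians(8))]
Rt=np.c_[np.cross(B[:,1]*-1,-n),-B[:,1],-n]; s=robot.read_state()
rv=(Ro.from_matrix(Rt)*Ro.from_rotvec(s["tcp_rot"]).inv()).as_rotvec()
print(n.round(4),np.linalg.det(Rt),(np.degrees(rv)/30).round(4),Ro.from_matrix(Rt).as_rotvec().round(4))
g=world([.6083,-.1765,q],K)[2]; print((g+.06*n).round(4),(g+.06*n-s["position"]).round(4))
E
```

```text
[-0.136  -0.0293  0.9903] 1.0000000000000002 [ 0.0681 -0.2576 -0.2202] [-3.1017 -0.3306 -0.2169]
[ 0.4837 -0.2075  0.1124] [ 0.2987  0.3365 -0.1181]
```

Request:
{"fn": "servo_tool", "kwargs": {
  "rows": [
    [[-1,0.03,0.0336,0,0.0068,-0.0258,-0.022],[-1,0.03,0.0336,0,0.0068,-0.0258,-0.022],[-1,0.03,0.0336,0,0.0068,-0.0258,-0.022],[-1,0.03,0.0336,0,0.0068,-0.0258,-0.022],[-1,0.03,0.0336,0,0.0068,-0.0258,-0.022],[-1,0.03,0.0336,0,0.0068,-0.0258,-0.022],[-1,0.03,0.0336,-0.02,0.0068,-0.0258,-0.022],[-1,0.03,0.0336,-0.03,0.0068,-0.0258,-0.022],[-1,0.03,0.0336,-0.03,0.0068,-0.0258,-0.022],[-1,0.029,0.0336,-0.03,0.0068,-0.0258,-0.022]]
  ],
  "squeeze": 20
}}

```text
t: 1.35
position: [0.4848, -0.2072, 0.1203]
tcp_rot: [-3.104, -0.33, -0.218]
contact_force: [0.9, -0.3, -0.4]
opening: -0.002
finger_force: 0.0
```

```bash
python3 - <<'E'
from h import *
s=robot.read_state(); im=robot.camera("wrist"); m=robot.camera_model("wrist")
T=np.eye(4);T[:3,:3]=Ro.from_rotvec(s["tcp_rot"]).as_matrix();T[:3,3]=s["position"]
W=np.linalg.inv(T@m["hand_eye"])
p=proj(m,world([.6083,-.1765,.2124],K),W[:3,:3],W[:3,3])
print(s["t"],s["position"],s["tcp_rot"],s["opening"],s["contact_force"],p.round(1))
cv2.imwrite("pics/w_raw.png",im)
for u in p: cv2.drawMarker(im,tuple(int(round(v)) for v in u),(255,0,255),0,8)
cv2.imwrite("pics/w1.png",im)
E
```

```text
1.35 [ 0.48481558 -0.20715654  0.12031398] [-3.10355662 -0.33018743 -0.21798837] -0.0016726859460079796 [ 0.94499209 -0.34744221 -0.40185104] [[206.9 221.4]
 [260.4 221.4]
 [319.7 221.4]
 [398.6 221.4]
 [312.3 -80.8]]
```

View pics/w1.png

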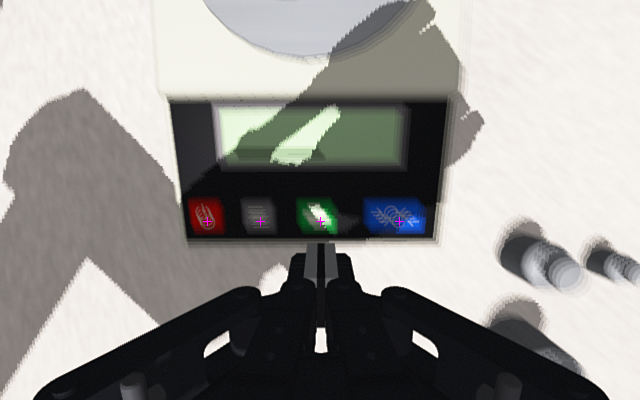

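The keys appear about 5 px above the predicted marks, with green near (318,216), but the picture is blurred by motion. I'll measure again with the arm at rest.

```bash
python3 - <<'E'
from h import *
robot.camera("wrist");robot.camera("wrist")
s=robot.read_state(); im=robot.camera("wrist"); m=robot.camera_model("wrist")
T=np.eye(4);T[:3,:3]=Ro.from_rotvec(s["tcp_rot"]).as_matrix();T[:3,3]=s["position"]
W=np.linalg.inv(T@m["hand_eye"])
p=proj(m,world([.6083,-.1765,.2124],K),W[:3,:3],W[:3,3])
print(s["t"],s["position"],s["tcp_rot"],s["contact_force"],p.round(1))
for u in p: cv2.drawMarker(im,tuple(int(round(v)) for v in u),(255,0,255),0,4)
cv2.imwrite("pics/w2.png",cv2.resize(im[180:340,180:440],None,fx=3,fy=3,interpolation=cv2.INTER_CUBIC))
E
```

```text
1.5 [ 0.4833144  -0.20600415  0.11932276] [-3.09993545 -0.33565425 -0.21097583] [-0.5286164   0.47437825  0.21051836] [[208.8 219.1]
 [262.6 219.3]
 [322.1 219.6]
 [401.5 220. ]
 [316.5 -86.1]]
```

View pics/w2.png

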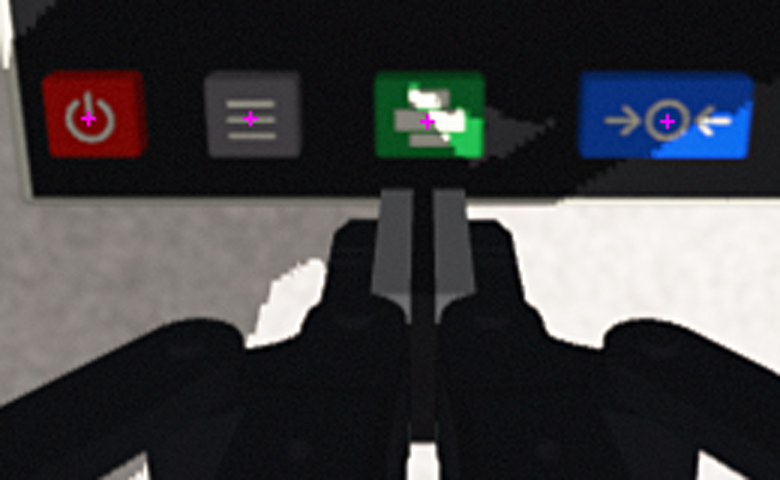

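The fit holds within about 1 mm: the marks sit on the cap centres, green at (430,115) in the crop. I'll descend along the panel normal to about 11 mm above the green key.

Request:
{"fn": "servo_tool", "kwargs": {
  "rows": [
    [[-1,0.0009,0,-0.0068,0,0,0],[-1,0.0009,0,-0.0068,0,0,0],[-1,0.0009,0,-0.0068,0,0,0],[-1,0.0009,0,-0.0068,0,0,0],[-1,0.0009,0,-0.0068,0,0,0],[-1,0.0009,0,-0.0068,0,0,0],[-1,0.0009,0,-0.0068,0,0,0],[-1,0.0009,0,-0.0068,0,0,0],[-1,0,0,0,0,0,0],[-1,0,0,0,0,0,0]]
  ]
}}

```text
t: 2.8
position: [0.4914, -0.2084, 0.067]
tcp_rot: [-3.104, -0.331, -0.217]
contact_force: [1.3, -0.8, -0.2]
opening: 0.005
finger_force: 0.0
```

Request:
{"fn": "servo_tool", "kwargs": {
  "rows": [
    [[-1,0,0.001,-0.002,0,0,0],[-1,0,0.001,-0.002,0,0,0],[-1,0,0,-0.002,0,0,0],[-1,0.0001,0,-0.001,0,0,0],[-1,0.0001,0,-0.001,0,0,0],[-1,0.0001,0,-0.001,0,0,0],[-1,0.0001,0,-0.001,0,0,0],[-1,0.0001,0,-0.001,0,0,0],[-1,0,0,0,0,0,0],[-1,0,0,0,0,0,0]]
  ]
}}

```text
t: 4.05
position: [0.4919, -0.2064, 0.0559]
tcp_rot: [-3.104, -0.331, -0.217]
contact_force: [0.2, -0.3, 0.5]
opening: -0.001
finger_force: 0.0
```

```bash
cat >f.py <<'E'
from h import *
n=np.array([-.136,-.0293,.9903]);F=[];Q=[]
for i in range(4):
    s=robot.read_state();F.append(s["contact_force"]);Q.append(s["position"]);robot.camera("wrist")
print(s["t"],np.round(F,1).tolist(),"Fn",np.mean(F@n).round(2),np.mean(Q,0).round(4))
E
python3 f.py
```

```text
4.2 [[0.2, -0.3, 0.5], [0.2, 0.5, -0.0], [0.1, 0.5, -0.6], [-0.2, 0.3, 0.3]] Fn 0.04 [ 0.4919 -0.2064  0.056 ]
```

Request:
{"fn": "servo_tool", "kwargs": {
  "rows": [
    [[-1,0.0001,0,-0.001,0,0,0],[-1,0.0001,0,-0.001,0,0,0],[-1,0.0001,0,-0.001,0,0,0],[-1,0.0001,0,-0.001,0,0,0],[-1,0,0,0,0,0,0],[-1,0,0,0,0,0,0],[-1,0,0,0,0,0,0],[-1,0,0,0,0,0,0],[-1,0,0,0,0,0,0],[-1,0,0,0,0,0,0]]
  ]
}}

```text
t: 5.5
position: [0.4922, -0.2064, 0.052]
tcp_rot: [-3.103, -0.331, -0.217]
contact_force: [-0.2, 1.5, 1.2]
opening: 0.0
finger_force: 1.1
```

```bash
python3 f.py
```

```text
5.65 [[-0.2, 1.5, 1.2], [-0.5, 0.9, 2.3], [-0.8, 0.6, 2.5], [-0.2, 0.6, 3.0]] Fn 2.26 [ 0.4922 -0.2064  0.0519]
```

Contact is at the expected height (about 1 mm pressed, 2.3 N). I'll press about 4.5 mm more, slowly.

Request:
{"fn": "servo_tool", "kwargs": {
  "rows": [
    [[-1,0.0001,0,-0.0006,0,0,0],[-1,0.0001,0,-0.0006,0,0,0],[-1,0.0001,0,-0.0006,0,0,0],[-1,0.0001,0,-0.0006,0,0,0],[-1,0.0001,0,-0.0006,0,0,0],[-1,0.0001,0,-0.0006,0,0,0],[-1,0,0,-0.0006,0,0,0],[-1,0,0,0,0,0,0],[-1,0,0,0,0,0,0],[-1,0,0,0,0,0,0]]
  ]
}}

```text
t: 6.95
position: [0.4928, -0.2063, 0.0479]
tcp_rot: [-3.103, -0.331, -0.217]
contact_force: [-1.4, 2.0, 5.9]
opening: -0.001
finger_force: 2.9
```

```bash
python3 f.py
```

```text
7.1 [[-1.4, 2.0, 5.9], [-1.8, 1.2, 6.0], [-1.6, 1.3, 5.4], [-1.5, 1.0, 5.2]] Fn 5.73 [ 0.4928 -0.2063  0.0479]
```

Request:
{"fn": "servo_tool", "kwargs": {
  "rows": [
    [[-1,0,0,-0.0004,0,0,0],[-1,0,0,-0.0004,0,0,0],[-1,0,0,0,0,0,0],[-1,0,0,0,0,0,0],[-1,0,0,0,0,0,0],[-1,0,0,0,0,0,0],[-1,0,0,0,0,0,0],[-1,0,0,0,0,0,0],[-1,0,0,0,0,0,0],[-1,0,0,0,0,0,0]]
  ]
}}

```text
t: 8.4
position: [0.4929, -0.2063, 0.0477]
tcp_rot: [-3.103, -0.331, -0.218]
contact_force: [-4.1, 2.0, 11.2]
opening: 0.002
finger_force: 5.5
```

```bash
python3 f.py
```

```text
8.55 [[-4.1, 2.0, 11.2], [-3.6, 1.5, 10.1], [-3.9, 2.7, 10.2], [-2.7, 3.0, 10.5]] Fn 10.8 [ 0.4928 -0.2063  0.0477]
```

The green key is bottomed: position has stopped at z = 47.7 mm and the force is up to 10.8 N. Now I'll retract along the normal.

Request:
{"fn": "servo_tool", "kwargs": {
  "rows": [
    [[-1,-0.0003,0,0.002,0,0,0],[-1,-0.0003,-0.0001,0.002,0,0,0],[-1,-0.0004,-0.0001,0.003,0,0,0],[-1,-0.0006,-0.0001,0.005,0,0,0],[-1,-0.0006,-0.0001,0.005,0,0,0],[-1,-0.0006,-0.0001,0.005,0,0,0],[-1,-0.0006,-0.0001,0.005,0,0,0],[-1,-0.0006,-0.0001,0.005,0,0,0],[-1,0,0,0,0,0,0],[-1,0,0,0,0,0,0]]
  ]
}}

```text
t: 9.85
position: [0.4887, -0.2071, 0.0789]
tcp_rot: [-3.103, -0.331, -0.217]
contact_force: [-0.3, -0.0, -0.2]
opening: -0.002
finger_force: 0.0
```

```bash
python3 f.py; python3 - <<'E'
from h import *
cv2.imwrite("pics/w3.png",cv2.resize(robot.camera("wrist")[60:300,140:460],None,fx=2.4,fy=2.4,interpolation=cv2.INTER_CUBIC))
E
```

```text
10.0 [[-0.3, -0.0, -0.2], [-0.9, 0.6, 0.0], [0.0, -0.4, 0.8], [0.4, -0.5, 0.5]] Fn 0.33 [ 0.4887 -0.207   0.0788]
```

View pics/w3.png

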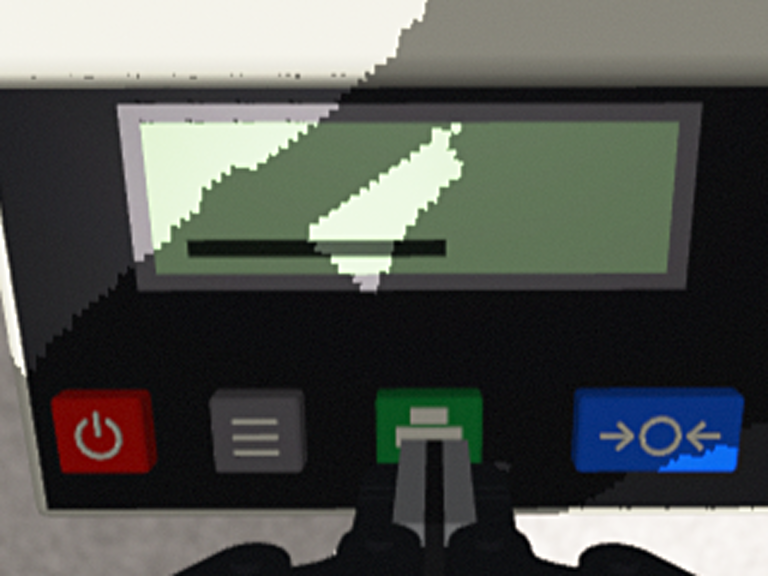

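The green key is back up and the tips sit centred on it, at (433,440) in the crop. Now across to the blue key, centred at (658,432), then down to just above it.

Request:
{"fn": "servo_tool", "kwargs": {
  "rows": [
    [[-1,0.0019,-0.009,0,0,0,0],[-1,0.0019,-0.009,0,0,0,0],[-1,0.0019,-0.009,0,0,0,0],[-1,0.0019,-0.009,0,0,0,0],[-1,0.0019,-0.009,0,0,0,0],[-1,0.0019,-0.009,0,0,0,0],[-1,0,0,0,0,0,0],[-1,0.0006,0.0001,-0.005,0,0,0],[-1,0.0006,0.0001,-0.005,0,0,0],[-1,0.0006,0.0001,-0.004,0,0,0]]
  ]
}}

```text
t: 11.35
position: [0.5018, -0.2603, 0.0644]
tcp_rot: [-3.103, -0.331, -0.216]
contact_force: [0.0, 0.5, 0.5]
opening: -0.0
finger_force: 0.0
```

Request:
{"fn": "servo_tool", "kwargs": {
  "rows": [
    [[-1,0.0003,0.0001,-0.002,0,0,0],[-1,0.0003,0,-0.002,0,0,0],[-1,0.0003,0,-0.002,0,0,0],[-1,0.0001,0,-0.001,0,0,0],[-1,0.0001,0,-0.001,0,0,0],[-1,0,0,0,0,0,0],[-1,0,0,0,0,0,0],[-1,0,0,0,0,0,0],[-1,0,0,0,0,0,0],[-1,0,0,0,0,0,0]]
  ]
}}

```text
t: 12.6
position: [0.5031, -0.2607, 0.0569]
tcp_rot: [-3.104, -0.331, -0.217]
contact_force: [-0.2, -0.3, 0.4]
opening: -0.001
finger_force: 0.0
```

```bash
python3 f.py
```

```text
12.75 [[-0.2, -0.3, 0.4], [0.4, -0.0, 0.2], [-0.1, 1.0, -0.8], [0.4, -0.5, -0.0]] Fn -0.06 [ 0.5031 -0.2607  0.0569]
```

Request:
{"fn": "servo_tool", "kwargs": {
  "rows": [
    [[-1,0.0001,0,-0.001,0,0,0],[-1,0.0001,0,-0.001,0,0,0],[-1,0.0001,0,-0.001,0,0,0],[-1,0.0001,0,-0.001,0,0,0],[-1,0.0001,0,-0.001,0,0,0],[-1,0.0001,0,-0.001,0,0,0],[-1,0.0001,0,-0.001,0,0,0],[-1,0,0,-0.001,0,0,0],[-1,0,0,0,0,0,0],[-1,0,0,0,0,0,0]]
  ]
}}

```text
t: 14.05
position: [0.504, -0.2607, 0.0491]
tcp_rot: [-3.103, -0.331, -0.218]
contact_force: [0.5, 1.2, 4.0]
opening: 0.002
finger_force: 2.3
```

```bash
python3 f.py
```

```text
14.2 [[0.5, 1.2, 4.0], [0.3, 2.9, 4.8], [-0.1, 1.4, 4.5], [-0.3, 2.4, 5.4]] Fn 4.55 [ 0.504  -0.2606  0.0491]
```

Request:
{"fn": "servo_tool", "kwargs": {
  "rows": [
    [[-1,0.0001,0,-0.0005,0,0,0],[-1,0.0001,0,-0.0005,0,0,0],[-1,0,0,-0.0005,0,0,0],[-1,0,0,-0.0005,0,0,0],[-1,0,0,0,0,0,0],[-1,0,0,0,0,0,0],[-1,0,0,0,0,0,0],[-1,0,0,0,0,0,0],[-1,0,0,0,0,0,0],[-1,0,0,0,0,0,0]]
  ]
}}

```text
t: 15.5
position: [0.5042, -0.2606, 0.0477]
tcp_rot: [-3.104, -0.331, -0.218]
contact_force: [-0.9, 2.0, 9.8]
opening: 0.0
finger_force: 4.9
```

```bash
python3 f.py
```

```text
15.65 [[-0.9, 2.0, 9.8], [-1.8, 2.5, 10.8], [-1.3, 3.3, 10.0], [-1.1, 2.8, 9.8]] Fn 10.1 [ 0.5042 -0.2606  0.0477]
```

The blue key is bottomed the same way (47.7 mm, 10 N). I'll withdraw upward and well clear.

Request:
{"fn": "servo_tool", "kwargs": {
  "rows": [
    [[-1,-0.0003,0,0.002,0,0,0],[-1,-0.0003,-0.0001,0.002,0,0,0],[-1,-0.0004,-0.0001,0.003,0,0,0],[-1,-0.0007,-0.0001,0.005,0,0,0],[-1,-0.0014,-0.0003,0.01,0,0,0],[-1,-0.003,-0.0006,0.02,0,0,0],[-1,-0.004,-0.001,0.03,0,0,0],[-1,-0.01,0,0.03,0,0,0],[-1,-0.01,0,0.02,0,0,0],[-1,0,0,0,0,0,0]]
  ]
}}

```text
t: 16.95
position: [0.4743, -0.2638, 0.1709]
tcp_rot: [-3.106, -0.331, -0.222]
contact_force: [0.3, 0.3, -0.6]
opening: 0.002
finger_force: 0.0
```

Request:
{"fn": "servo_tool", "kwargs": {
  "rows": [
    [[-1,-0.015,0,0.01,0,0,0],[-1,-0.015,0,0.01,0,0,0],[-1,-0.015,0,0,0,0,0],[-1,-0.015,0,0,0,0,0],[-1,-0.01,0,0,0,0,0],[-1,0,0,0,0,0,0],[-1,0,0,0,0,0,0],[-1,0,0,0,0,0,0],[-1,0,0,0,0,0,0],[-1,0,0,0,0,0,0]]
  ]
}}

```text
t: 18.2
position: [0.4041, -0.2629, 0.1889]
tcp_rot: [-3.103, -0.331, -0.217]
contact_force: [0.5, -0.3, -0.1]
opening: -0.004
finger_force: 0.0
```

```bash
python3 f.py; python3 - <<'E'
from h import *
cv2.imwrite("pics/s4.png",robot.camera("scene"))
E
```

```text
18.35 [[0.5, -0.3, -0.1], [0.8, 0.3, -0.5], [0.1, -0.5, -0.5], [-1.4, 0.2, -0.1]] Fn -0.3 [ 0.404  -0.2629  0.1889]
```

View pics/s4.png

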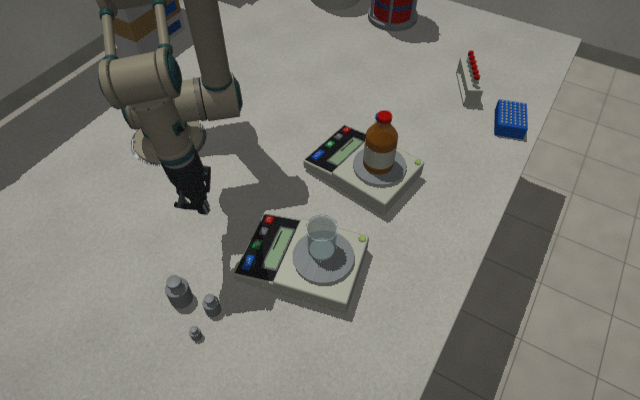

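The arm is clear at (190,200), and the beaker (321,238), bottle and weights stand where they were.

```bash
python3 -c "
from bench import robot
print(robot.job_done())"
```

```text
the job is handed in; nothing more can be done
None
```

On the beaker's balance I pressed the green print key and then the blue tare key to the stop (about 10 N each), withdrew clear with nothing else touched, and handed the job in at about 18 s; no verdict came back.

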